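Gang four nut blanks in the slotting jig

ROBOT

A 6-joint arm with a two-finger parallel gripper is mounted at the origin on a cart in front of the work surface, level with it; the furniture and walls round the work are solid. World frame = base frame: x ahead of the robot, y to its left, z up, the work surface at z = 0. Lengths are in m, angles in rad, forces in N, time in s.
With the tool pointing down it reaches from about 0.325 to 0.875 m from the base axis. Payload 4.4 kg.
Tool frame: the origin (TCP) lies at the very end of the fingers, on their centre line; the grasp point (between the pads) lies 19 mm behind it; x points along the fingers, z is the direction in which the jaws open and shut, and the axes are right-handed (so a half turn about x gives the same grasp; the last joint's range is limited). The gripper opens to 85 mm and grips with 20 to 120 N. Pads are 22 mm wide; open, the fingers measure 114 mm over their backs; the gripper's body (76 mm by 85 mm) begins 54 mm behind the grasp point. The pads swing forward as they close: fully open they stand 13 mm farther back than shut.
Start: joints at [1.163, 0.207, 1.542, -0, 1.393, -0.15], TCP at [0.146, 0.556, 0.231] pointing down, gripper open.
Joint ranges: [-2.73, 2.73], [-0.86, 2.22], [0.23, 2.46], [-1.11, 4.25], [0.08, 2.63], [-2.82, 2.82]. Speed limits (rad/s): [2.79, 2.79, 3.14, 3.14, 3.14, 3.14].

INTERFACE

Orientations are given as a rotation vector (axis times angle).
In Python, from station import bot gives the robot as it stands. Calls block until the motion is done:
- bot.goto(position, orientation): joint-space move of the TCP to a pose.
- bot.movel(position, orientation=None, v=0.15, threshold=None): straight line of the TCP; orientation=None keeps the orientation; v is the mean speed in m/s. With threshold (N) it stops when the force on the tool has changed by that much, and returns True; else False.
- bot.move_j(angles): joint-space move.
- bot.command_gripper(opening, strength=None): opening from 0.0 (shut) to 1.0 (fully open); strength is the grip in N (None keeps the last); returns when the fingers have stopped.
- bot.sleep(seconds).
- bot.solve_ik(position, orientation): joint angles nearest the present ones, or None.
- bot.snapshot(name): name is "scene" or "top"; returns a dict with "image" (400x640x3 uint8, red, green, blue), "z_map" (400x640 float32, m along the optical axis (not along the pixel's ray), 0 where there is no reading), "K" (3x3 intrinsics, pixels), "k1" (the pictures are not rectified: a ray, as slopes to the right and down, at radius r is drawn at 1 + k1 r^2 times it, then the intrinsics apply), "origin" and "orientation" of the camera in the world. Camera axes: x right, y up, looking along -z (the intrinsics and any distortion apply to the point x, -y, -z); pixel columns grow to the right and rows downward; lengths in m; the calibration is good to about 2 mm. A picture is of the moment at which its call begins.
A pose or a line that the arm cannot do raises bot.Unreachable and nothing moves.
- bot.hand_in(): hands the job in, once; it reports no verdict.
Readings, each from a call of its own:
- bot.read_time(): time.
- bot.read_joint_pos(): joint angles.
- bot.read_qvel(): joint speeds.
- bot.read_joint_efforts(): joint torques, N m.
- bot.read_tcp_pos(): TCP position.
- bot.read_tool_rot(): TCP orientation.
- bot.read_ft_force(): force on the tool from outside, world axes, zero at the start.
- bot.read_ft_torque(): the same for the moment, N m.
- bot.read_finger_gap(): opening from 0.0 (shut) to 1.0 (fully open).
Only numpy, scipy, OpenCV 4.12 (cv2) and the standard library are available. Lean on these libraries where they do the work, as an engineer would, in place of code of your own. Each camera call takes 0.05 s, during which the arm holds its last target. There are 200 camera calls.

TASK

Get the four bone nut blanks ready for sawing: with closed fingers sweep them over the deck of the wooden jig into its corner, side by side against one another with no gaps, the row tight on the end stop and every blank's end flush with the fence. Then push the knob of the swing bar round until the bar lies right behind the row and holds it shut in. Only slide things, never pick a blank up, and leave the jar, pencil, tape measure and tape roll round the work where they are.

Things in the scene. Friction and masses are not known exactly. Their poses are not given: they have to be found in the camera images.
- jig: wooden jig screwed to the bench: plywood deck 150 x 240 mm, top 12 mm above the bench, with a fence and an end stop forming a corner at its far left. Origin on the bench under the deck, 40 mm in x and 100 mm in y short of the corner. Own axes: x across the deck, from its open side near the robot to the fence; y along the deck to the end stop; z up. Seen from the corner point the deck reaches from x = -110 to +40 mm, y = -220 to +20 mm
- corner (a point): inner corner on the deck's top where fence and end stop meet; axes as the jig's. Fence: its face is the plane x = 0, from y = 0 to -40 mm. End stop: its face is the plane y = 0, from x = 0 to -54 mm. Both are strips 16 mm wide, 14 mm high above the deck. Four blanks pushed together fill y = 0 to -40 mm, each lying along x from 0 to -56 mm
- blank1: bone nut blank, an ivory-white square-edged bar 56 mm long (own x), 10 mm wide (own y), 9 mm high, 11 to 15 g, loose on the deck with its long side roughly across the sweep. Origin under its centre, on the deck. The four are alike and may end in any order
- blank2: bone nut blank, an ivory-white square-edged bar 56 mm long (own x), 10 mm wide (own y), 9 mm high, 11 to 15 g, loose on the deck with its long side roughly across the sweep. Origin under its centre, on the deck. The four are alike and may end in any order
- blank3: bone nut blank, an ivory-white square-edged bar 56 mm long (own x), 10 mm wide (own y), 9 mm high, 11 to 15 g, loose on the deck with its long side roughly across the sweep. Origin under its centre, on the deck. The four are alike and may end in any order
- blank4: bone nut blank, an ivory-white square-edged bar 56 mm long (own x), 10 mm wide (own y), 9 mm high, 11 to 15 g, loose on the deck with its long side roughly across the sweep. Origin under its centre, on the deck. The four are alike and may end in any order
- bar (a joint): swing bar's angle, rad: dark wooden bar, 16 mm wide, round ends, top 11 mm above the deck, turning flat over it on an upright screw at the fence's open end. 0: points along the jig's -y, in line with the fence; it starts there or up to 0.5 swung back from the blanks (negative). Closing is positive, clockwise from above; pi/2: points along -x, right behind a tight row. Stiff (1 N at the knob), stays put
- bar_knob (a point): middle of the light turned knob that stands on the swing bar's free end: 10 to 14 mm thick, its top 34 mm above the deck; the point is 23 mm above the deck, 70 mm from the bar's pivot
- bar_pivot (a point): pivot of the swing bar, at the deck's top (8 mm behind the fence's face, 48.6 mm from the end stop's face)
- jar: small glass jar with dark lid, 52 mm wide, 48 mm high, standing on the deck's far right corner; leave it. Origin under its centre
- tape: tape measure, 51 x 89 mm, 64 mm high, on the towel beyond the jig; leave it. Origin under its centre
- roll: roll of masking tape lying flat, 96 mm across, 25 mm high, on the towel beyond the jig; leave it. Origin under its centre
- pencil: pencil, 142 mm long, 7 mm thick, lying on the bench to the right of the jig; leave it. Origin under its middle
Not all that is in view belongs to the job. What is shaped like the blank3 but red or yellow is not meant.

How it is judged:
By the outcome, as a careful person would: the job done as asked, in the order asked, and still so for the second after the job is handed in, with the robot touching nothing.
It also fails if it takes over 61 s, if anything falls off the work surface, if the arm or the gripper's body presses on something with over 40 N, if the wrist force passes 120 N, or if a joint passes its speed limit or range.

## Working session

There is one attempt and no reset: what is moved stays moved. The work goes in short steps, each a Python script; the robot and the scene stay as the last script left them, time stands still between calls to the robot, and variables do not carry over. Pictures are saved under pics/ and viewed, about 8 in all and at most 12, crops included, and the job is handed in when it is done.

```bash
ls; mkdir -p pics; cat > h.py <<'E'
import numpy as np, cv2
from scipy.spatial.transform import Rotation as R
from station import bot
def snap(n):
    s=bot.snapshot(n); return s
def rot(s):
    o=np.array(s["orientation"],float)
    return R.from_rotvec(o).as_matrix() if o.shape==(3,) else o
def ray(s,uv):
    K=s["K"]; uv=np.atleast_2d(np.asarray(uv,float))
    d=np.c_[(uv[:,0]-K[0,2])/K[0,0],(uv[:,1]-K[1,2])/K[1,1]]
    p=d.copy()
    for _ in range(20): p=d/(1+s["k1"]*(p**2).sum(1,keepdims=True))
    return np.c_[p[:,0],-p[:,1],-np.ones(len(p))]@rot(s).T
def onplane(s,uv,z):
    r=ray(s,uv); o=np.array(s["origin"]); return o+r*((z-o[2])/r[:,2])[:,None]
def proj(s,P):
    c=(np.atleast_2d(P)-np.array(s["origin"]))@rot(s)
    p=np.c_[c[:,0]/-c[:,2],-c[:,1]/-c[:,2]]
    p=p*(1+s["k1"]*(p**2).sum(1,keepdims=True))
    K=s["K"]; return np.c_[p[:,0]*K[0,0]+K[0,2],p[:,1]*K[1,1]+K[1,2]]
def save(im,name): cv2.imwrite("pics/"+name,cv2.cvtColor(im,cv2.COLOR_RGB2BGR))
E
python3 - <<'E'
from h import *
import pickle
for n in("top","scene"):
    s=snap(n); save(s["image"],n+"0.png"); pickle.dump(s,open(n+"0.pkl","wb"))
    print(n,s["K"],s["k1"],s["origin"],s["orientation"])
print(bot.read_tool_rot(),bot.read_time())
E
```

```text
pics
top [[446.09347338   0.         315.77813199]
 [  0.         446.09347338 200.1440774 ]
 [  0.           0.           1.        ]] -0.04652639826043318 [ 0.51578207 -0.18243338  0.9068163 ] [ 0.08685615 -0.08420385 -1.58265921]
scene [[511.54289282   0.         324.48383221]
 [  0.         511.54289282 195.74806217]
 [  0.           0.           1.        ]] -0.1653893142898442 [1.12595116 0.23752302 0.73087241] [0.42264722 0.89132938 2.15221102]
[-1.01907964  1.32168513  1.01742025] 0.1
```

View pics/top0.png

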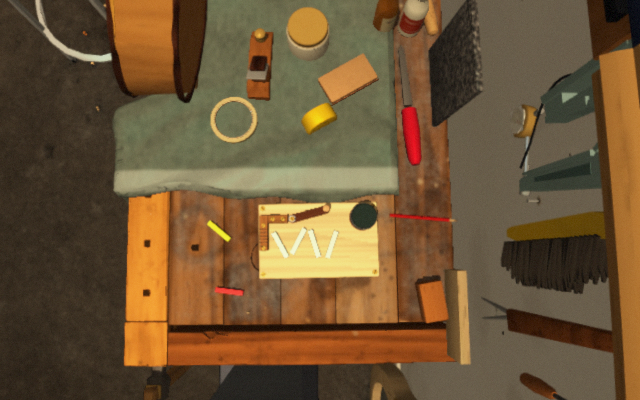

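View pics/scene0.png

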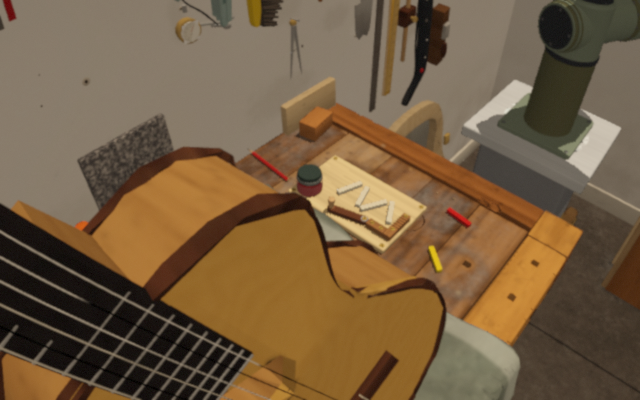

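Top view: jig deck spans (258,203)–(379,278). The four white blanks are at about (280,245), (298,241), (314,243) and (332,244). The end stop is at (264,235), the fence at about (278,218), the bar runs from (292,218) to (326,209), and the jar is at (363,215). The red (230,291) and yellow (218,231) pieces are the decoys. The red pencil is at (420,217).

```bash
python3 - <<'E'
from h import *
import pickle
s=pickle.load(open("top0.pkl","rb")); im=s["image"]
c=cv2.resize(im[195:285,250:390],None,fx=5.6,fy=5.6,interpolation=cv2.INTER_CUBIC); save(c,"crop0.png")
# deck mask
hsv=cv2.cvtColor(im,cv2.COLOR_RGB2HSV)
roi=hsv[195:285,250:390].astype(int)
for p in [(300,265),(375,270),(280,245),(264,240),(325,209),(305,213),(278,218),(363,215)]: print(p,hsv[p[1],p[0]],im[p[1],p[0]])
E
```

```text
(300, 265) [ 25 118 243] [243 226 131]
(375, 270) [ 19 183 174] [174 127  49]
(280, 245) [ 32  39 246] [243 246 208]
(264, 240) [ 14 192 189] [189 111  47]
(325, 209) [ 18 147 240] [240 187 102]
(305, 213) [  9 195 106] [106  49  25]
(278, 218) [ 13 189 182] [182 104  47]
(363, 215) [58 54 57] [46 57 45]
```

View pics/crop0.png

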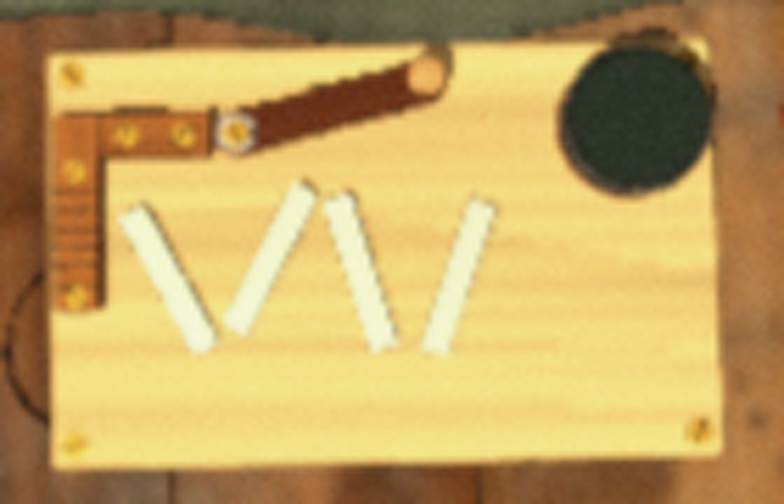

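Crop at 5.6x: four ivory blanks are confirmed (they are the only ivory bars, all on the deck). The end stop's inner face is at crop x≈103, the fence's at y≈157, the pivot at (236,131) and the knob at (427,75). Next I'll measure the jig frame and the blanks.

```bash
cat >> h.py <<'E'
def blanks(s,J,lo=(-115,-225)):
    """blank poses (x,y mm in corner frame, angle deg of long axis from jig x)"""
    im=s["image"]; hsv=cv2.cvtColor(im,cv2.COLOR_RGB2HSV).astype(int)
    m=((hsv[...,1]<85)&(hsv[...,2]>170)).astype(np.uint8)
    vv,uu=np.nonzero(m); P=tocorner(J,onplane(s,np.c_[uu,vv],.021))
    k=(P[:,0]>-108)&(P[:,0]<2)&(P[:,1]>-218)&(P[:,1]<2)
    m[:]=0; m[vv[k],uu[k]]=1
    n,l,st,_=cv2.connectedComponentsWithStats(m,connectivity=4); out=[]
    for i in range(1,n):
        if st[i,4]<20: continue
        v,u=np.nonzero(l==i); Q=tocorner(J,onplane(s,np.c_[u,v],.021))[:,:2]
        (c,sz,a)=cv2.minAreaRect(Q.astype(np.float32)); w,V=np.linalg.eigh(np.cov(Q.T)); d=V[:,1]*np.sign(V[0,1])
        out.append((*Q.mean(0).round(1),round(float(np.degrees(np.arctan2(d[1],d[0]))),1),tuple(np.round(sorted(sz),1)),int(st[i,4])))
    return sorted(out,key=lambda t:-t[1])
def tocorner(J,P):  # J=(cx,cy,yaw) m -> mm
    c,s_=np.cos(J[2]),np.sin(J[2]); d=(np.atleast_2d(P)[:,:2]-J[:2])*1000
    return np.c_[d[:,0]*c+d[:,1]*s_,-d[:,0]*s_+d[:,1]*c]
def toworld(J,x,y):
    c,s_=np.cos(J[2]),np.sin(J[2]); return np.array([J[0]+(x*c-y*s_)/1000,J[1]+(x*s_+y*c)/1000])
E
python3 - <<'E'
from h import *
import pickle
s=pickle.load(open("top0.pkl","rb")); im=s["image"]; hsv=cv2.cvtColor(im,cv2.COLOR_RGB2HSV).astype(int)
m=((hsv[...,0]>18)&(hsv[...,0]<40)&(hsv[...,2]>200)&(hsv[...,1]<150)).astype(np.uint8)
M=np.zeros_like(m); M[195:290,245:395]=m[195:290,245:395]
cs,_=cv2.findContours(M,cv2.RETR_EXTERNAL,cv2.CHAIN_APPROX_NONE); c=max(cs,key=cv2.contourArea)[:,0]
W=onplane(s,c,.012)[:,:2]; r=cv2.minAreaRect((W*1000).astype(np.float32)); print("deck",r); B=cv2.boxPoints(r); print(B)
# corner estimate from deck: axes x~world x, y~world y
a=np.radians(r[2]); a=(a+np.pi/4)%(np.pi/2)-np.pi/4
C=np.array(r[0])/1000+np.array([[np.cos(a),-np.sin(a)],[np.sin(a),np.cos(a)]])@np.array([.035,.1])
J=np.array([C[0],C[1],a]); print("J deck",J)
# stop/fence brown mask at z=26mm
b=(hsv[...,0]<17)&(hsv[...,1]>170)&(hsv[...,2]>120)
vv,uu=np.nonzero(b); P=tocorner(J,onplane(s,np.c_[uu,vv],.026))
k=(P[:,0]>-70)&(P[:,0]<25)&(P[:,1]>-60)&(P[:,1]<25); P=P[k]
st=P[(P[:,0]<-8)]; fe=P[P[:,1]<-8]
print("stop y",np.percentile(st[:,1],[2,50,98]),"xmin",st[:,0].min()); print("fence x",np.percentile(fe[:,0],[2,50,98]),"ymin",fe[:,1].min())
for x0 in (-45,-35,-25,-12): q=st[abs(st[:,0]-x0)<6]; print("stop at",x0,q[:,1].min(),q[:,1].max())
print("knob/pivot",tocorner(J,onplane(s,[[250+427/5.6-.4,195+75/5.6-.4]],.046)),tocorner(J,onplane(s,[[250+236/5.6-.4,195+131/5.6-.4]],.025)))
for t in blanks(s,J): print(t)
pickle.dump(J,open("J.pkl","wb"))
print("scale px mm",np.linalg.norm(onplane(s,[[300,240]],.02)-onplane(s,[[301,240]],.02)))
E
```

```text
deck ((533.2183837890625, -184.87770080566406), (147.61805725097656, 237.22076416015625), 0.43242284655570984)
[[ 458.51633  -66.82774]
 [ 460.3066  -304.04175]
 [ 607.9204  -302.92767]
 [ 606.1301   -65.71365]]
J deck [ 0.56746267 -0.0846164   0.0075472 ]
stop y [ 0.29893706  8.35621475 24.28858742] xmin -69.91158776697894
fence x [ 1.57323881  9.48805754 16.01246593] ymin -59.59309656907128
stop at -45 0.4462976536157049 24.191062373736617
stop at -35 0.3870886331529148 24.088419240418833
stop at -25 0.250221132961905 24.045183770384547
stop at -12 0.1921143838374329 16.022407402900033
knob/pivot [[  25.83384263 -116.50174273]] [[  9.29300304 -48.97341178]]
(np.float64(-42.6), np.float64(-24.2), 28.5, (np.float64(11.3), np.float64(55.9)), 154)
(np.float64(-35.6), np.float64(-59.9), -28.2, (np.float64(10.0), np.float64(55.5)), 143)
(np.float64(-41.3), np.float64(-92.1), 16.6, (np.float64(10.7), np.float64(56.2)), 156)
(np.float64(-44.0), np.float64(-126.2), -19.7, (np.float64(9.4), np.float64(55.5)), 136)
scale px mm 0.0019818434523000378
```

```bash
cat >> h.py <<'E'
import pickle
try:
    J=pickle.load(open("J.pkl","rb")); J=J+np.array([.0007,-.0004,0])
except Exception: J=None
def ori():
    c,s_=np.cos(J[2]),np.sin(J[2]); best=None
    for sg in(1,-1):
        z=sg*np.array([-s_,c,0]); x=np.array([0,0,-1.]); M=np.c_[x,np.cross(z,x),z]
        yield R.from_matrix(M).as_rotvec()
def P(x,y,z): return np.r_[toworld(J,x,y),z/1000]
def st(): print("t",round(bot.read_time(),2),"tcp",tocorner(J,bot.read_tcp_pos()).round(1),round(bot.read_tcp_pos()[2]*1000,1),"F",np.round(bot.read_ft_force(),1))
E
python3 - <<'E'
from h import *
q0=bot.read_joint_pos()
for o in ori():
    q=bot.solve_ik(P(-46,-175,60),o); print(o,q)
    if q is not None: print(np.abs(np.array(q)-q0).max())
E
```

```text
[-1.21475534  1.20562176  1.21475534] [-6.09507178e-01  4.19037077e-01  1.65235027e+00 -4.44089210e-16
  1.07020530e+00 -2.18785071e+00]
2.0373494509756287
[ 1.20363984  1.2127584  -1.20363984] [-6.09507178e-01  4.19037077e-01  1.65235027e+00 -4.44089210e-16
  1.07020530e+00  9.53741946e-01]
1.7730125325852995
```

```bash
cat >> h.py <<'E'
O=list(ori())[1] if J is not None else None
def look(name=None,up=True):
    s=snap("top")
    if name: save(cv2.resize(s["image"][195:285,250:390],None,fx=5.6,fy=5.6,interpolation=cv2.INTER_CUBIC),name)
    for t in blanks(s,J): print(*t)
    return s
E
python3 - <<'E'
from h import *
bot.command_gripper(0.0); st()
bot.goto(P(-46,-172,60),O); st()
bot.movel(P(-46,-172,15.5),v=.12); st()
h=bot.movel(P(-47,-100,15.5),v=.07,threshold=8); print(h); st()
bot.movel(P(-120,-115,70),v=.2); st()
look("a1.png")
E
```

```text
t 0.87 tcp [[-417.2  644.3]] 231.3 F [ 0.3 -0.4 -0.1]
t 4.06 tcp [[ -45.6 -171.3]] 60.2 F [-0.  -0.2 -0.7]
t 4.58 tcp [[ -46.  -171.8]] 15.4 F [ 1.  -0.1  0.8]
False
t 5.76 tcp [[ -46.8 -100.4]] 15.6 F [-1.2  0.7  0.5]
t 6.37 tcp [[-119.5 -115.4]] 70.2 F [0.3 0.3 0. ]
-43.6 -23.9 28.6 (np.float64(11.3), np.float64(56.9)) 157
-38.0 -72.1 -33.5 (np.float64(41.9), np.float64(60.4)) 385
```

View pics/a1.png

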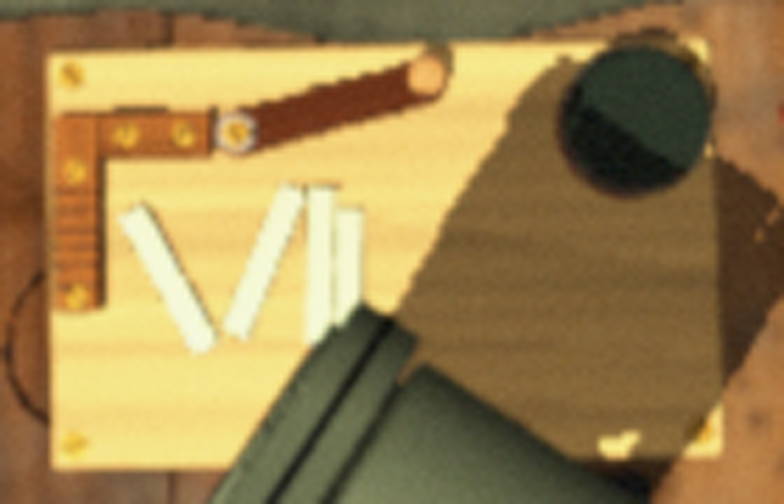

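After the first sweep, blanks 3 and 4 are parallel and touching at about (335,265). Blanks 2 (265,260) and 1 (168,278) are still tilted. The fingertip's half-depth is about 8 mm. I'll continue in two strokes, offset in x to balance the contacts.

```bash
python3 - <<'E'
from h import *
bot.movel(P(-34,-112,60),v=.25)
bot.movel(P(-34,-112,15.5),v=.12)
print(bot.movel(P(-34,-76,15.5),v=.06,threshold=8)); st()
bot.movel(P(-36,-84,15.5),v=.1)
bot.movel(P(-48,-84,15.5),v=.1)
print(bot.movel(P(-48,-58,15.5),v=.05,threshold=6)); st()
bot.movel(P(-62,-75,40),v=.2)
bot.movel(P(-160,-130,90),v=.3); st()
look("a2.png")
E
```

```text
False
t 8.19 tcp [[-33.9 -75.8]] 15.5 F [-0.  -0.2  0.1]
False
t 9.38 tcp [[-48.  -57.7]] 15.5 F [-1.2  0.3 -1. ]
t 10.25 tcp [[-160.1 -129.8]] 89.7 F [-0.8  0.1 -0.6]
-43.1 -30.2 11.2 (np.float64(41.7), np.float64(63.2)) 608
```

View pics/a2.png

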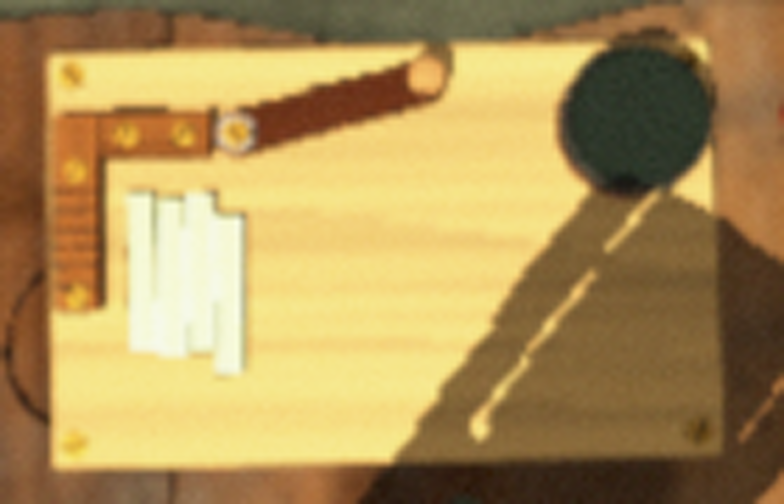

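All four blanks now lie parallel at (130–245, 190–373), about 8 mm short of the stop and 12–20 mm short of the fence. Next I push to the stop, then push the ends to the fence.

```bash
python3 - <<'E'
from h import *
bot.movel(P(-42,-75,40),v=.3)
bot.movel(P(-42,-72,15.5),v=.12)
print(bot.movel(P(-42,-44,15.5),v=.05,threshold=5)); st()
bot.movel(P(-42,-56,15.5),v=.1)
bot.movel(P(-60,-64,35),v=.2)
bot.movel(P(-98,-37,35),v=.25)
bot.movel(P(-98,-37,15.5),v=.12)
print(bot.movel(P(-70,-36,15.5),v=.06,threshold=5)); st()
for y in (-25,-12,-35):
    bot.movel(P(-84,y,15.5),v=.12)
    print(bot.movel(P(-62,y,15.5),v=.05,threshold=5)); st()
bot.movel(P(-90,-40,15.5),v=.15)
bot.movel(P(-160,-130,90),v=.3); st()
look("a3.png")
E
```

```text
True
t 11.81 tcp [[-41.7 -46.3]] 15.9 F [ 1.2 -2.8  1.4]
False
t 13.62 tcp [[-69.1 -36.2]] 15.7 F [-0.2 -1.3  0.3]
True
t 14.12 tcp [[-87.5 -26.2]] 14.7 F [-1.6 -3.1  4.3]
True
t 14.6 tcp [[-94.9 -14. ]] 13.5 F [-4.  -2.3  3.4]
True
t 15.25 tcp [[-74.8 -35.9]] 15.2 F [-0.5 -3.2 -0.7]
t 16.1 tcp [[-159.9 -129.4]] 89.7 F [ 0.2  0.9 -1. ]
-52.2 -19.4 -30.1 (np.float64(30.7), np.float64(58.3)) 429
-45.4 -57.8 -12.5 (np.float64(10.9), np.float64(56.4)) 156
```

View pics/a3.png

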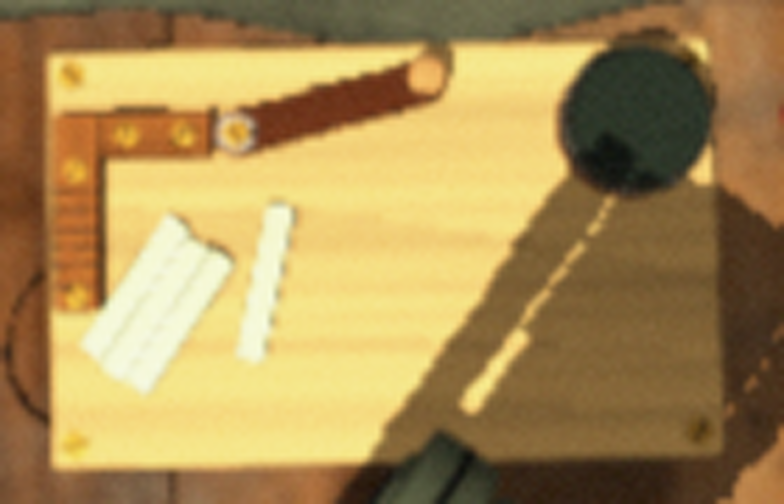

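The row got knocked. My back-off was short, fast and diagonal, so it dragged across the near ends, and the resulting transients tripped the force threshold. Blanks 1–3 are now a tilted stack at (155,305) leaning on the stop's tip, with blank 4 at (268,282). I'll mend this by sweeping again with slower moves and straight back-offs.

```bash
cat >> h.py <<'E'
def push(x,y,thr,v=.05):
    bot.sleep(.15); h=bot.movel(P(x,y,15.5),v=v,threshold=thr); bot.sleep(.1); print("hit",h); st()
E
python3 - <<'E'
from h import *
bot.movel(P(-39,-92,45),v=.2)
bot.movel(P(-39,-92,15.5),v=.08); bot.sleep(.1); st()
push(-36,-59,8)
bot.movel(P(-36,-75,15.5),v=.08)
bot.movel(P(-150,-130,80),v=.25); st()
look("a4.png")
E
```

```text
t 17.59 tcp [[-38.8 -92.2]] 15.7 F [-0.   0.1 -1.5]
hit False
t 18.66 tcp [[-36.  -59.2]] 15.5 F [ 0.5  0.2 -0.3]
t 19.73 tcp [[-149.6 -129.8]] 80.0 F [ 0.5 -0.6 -1. ]
-50.9 -25.1 -40.7 (np.float64(53.4), np.float64(68.6)) 596
```

View pics/a4.png

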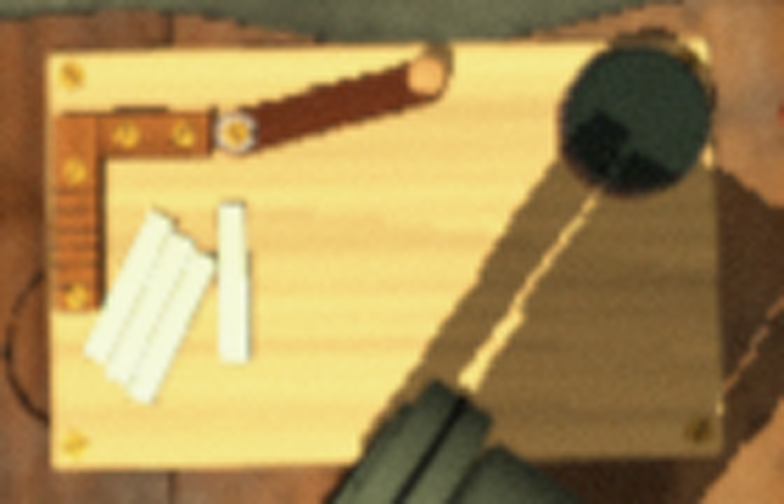

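The stack is rotating back (now about -30°) and blank 4 is straight at (233,282). I'll continue the sweep to the stop.

```bash
python3 - <<'E'
from h import *
bot.movel(P(-35,-78,45),v=.25)
bot.movel(P(-35,-78,15.5),v=.08)
push(-34,-44,6)
bot.movel(P(-34,-58,15.5),v=.08)
bot.movel(P(-34,-66,45),v=.15)
bot.movel(P(-160,-130,80),v=.3); st()
look("a5.png")
E
```

```text
hit True
t 21.82 tcp [[-33.2 -48.1]] 15.5 F [ 0.5 -0.6  0.3]
t 23.08 tcp [[-160.4 -129.7]] 79.5 F [ 0.2  0.1 -0.6]
-51.3 -20.8 -6.7 (np.float64(43.4), np.float64(74.7)) 617
```

View pics/a5.png

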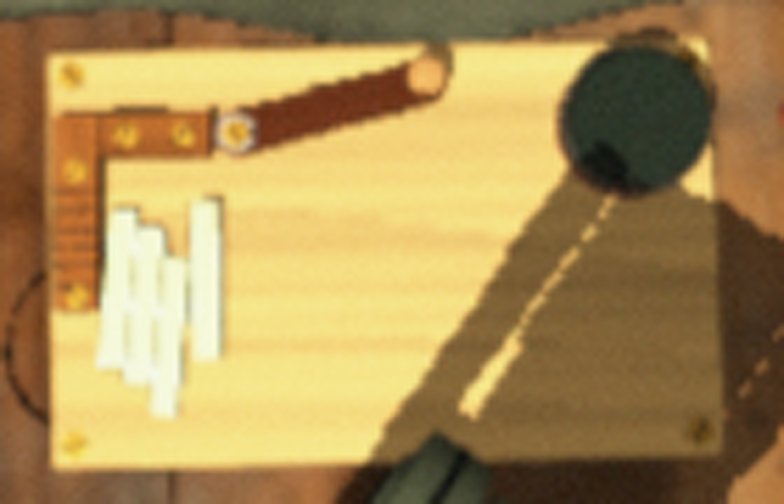

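Blanks 1–3 are tilted about 7° with staggered ends at (118,368), (138,385) and (163,415). Blank 4 is straight at (206,280). I'll press again in y, then alternate x and y pushes, checking with numeric profiles.

```bash
cat >> h.py <<'E'
def prof(s):
    hsv=cv2.cvtColor(s["image"],cv2.COLOR_RGB2HSV).astype(int)
    big=cv2.resize(s["image"],None,fx=4,fy=4,interpolation=cv2.INTER_LINEAR); hsv=cv2.cvtColor(big,cv2.COLOR_RGB2HSV).astype(int)
    v,u=np.nonzero((hsv[...,1]<85)&(hsv[...,2]>150)); Q=tocorner(J,onplane(s,np.c_[(u+.5)/4-.5,(v+.5)/4-.5],.021))
    Q=Q[(Q[:,0]>-108)&(Q[:,0]<6)&(Q[:,1]>-70)&(Q[:,1]<12)]
    for y in(-5,-15,-25,-35,-45):
        q=Q[abs(Q[:,1]-y)<2]; print("y",y,"x",(q[:,0].min().round(1),q[:,0].max().round(1)) if len(q) else None,end="; ")
    print()
    for x in(-10,-20,-30,-40,-50,-60,-70):
        q=Q[abs(Q[:,0]-x)<1.5]; print("x",x,"y",(q[:,1].min().round(1),q[:,1].max().round(1)) if len(q) else None,end="; ")
    print()
def ypress(x,thr,back=-58):  # from free deck at (x,-66)
    push(x,-42,thr,.04); bot.movel(P(x,back,15.5),v=.06)
def xpush(y,x1,thr,x0=-104):
    push(x1,y,thr,.05); bot.movel(P(x1-14,y,15.5),v=.07)
E
python3 - <<'E'
from h import *
s=snap("top"); prof(s)
bot.movel(P(-34,-64,45),v=.3)
bot.movel(P(-34,-62,15.5),v=.1)
ypress(-34,14)
bot.movel(P(-106,-58,15.5),v=.18)
bot.movel(P(-106,-26,15.5),v=.1)
xpush(-26,-83,10)
bot.movel(P(-105,-60,15.5),v=.12)
bot.movel(P(-160,-130,80),v=.3); st()
s=look("a6.png"); prof(s)
E
```

```text
y -5 x (np.float64(-75.9), np.float64(-17.8)); y -15 x (np.float64(-88.4), np.float64(-22.9)); y -25 x (np.float64(-91.9), np.float64(-33.0)); y -35 x (np.float64(-72.1), np.float64(-15.4)); y -45 x None; 
x -10 y None; x -20 y (np.float64(-41.7), np.float64(-3.5)); x -30 y (np.float64(-42.6), np.float64(-1.4)); x -40 y (np.float64(-42.4), np.float64(-0.8)); x -50 y (np.float64(-42.3), np.float64(0.3)); x -60 y (np.float64(-42.1), np.float64(0.9)); x -70 y (np.float64(-41.5), np.float64(3.0)); 
hit False
t 25.17 tcp [[-30.5 -45.6]] 17.5 F [ 3.1 -9.3 -0.2]
hit False
t 27.46 tcp [[-83.2 -25.9]] 15.4 F [-0.4 -0.6  0.3]
t 28.77 tcp [[-159.8 -129.9]] 80.4 F [-0.4  0.6  0.3]
-44.4 -20.1 -14.0 (np.float64(39.7), np.float64(66.9)) 602
y -5 x (np.float64(-74.5), np.float64(-17.8)); y -15 x (np.float64(-80.5), np.float64(-23.9)); y -25 x (np.float64(-68.0), np.float64(-12.3)); y -35 x (np.float64(-68.2), np.float64(-12.0)); y -45 x (np.float64(5.2), np.float64(5.2)); 
x -10 y None; x -20 y (np.float64(-40.3), np.float64(-0.5)); x -30 y (np.float64(-40.1), np.float64(0.6)); x -40 y (np.float64(-40.4), np.float64(0.2)); x -50 y (np.float64(-40.3), np.float64(0.3)); x -60 y (np.float64(-40.6), np.float64(0.4)); x -70 y (np.float64(-20.3), np.float64(0.5));
```

View pics/a6.png

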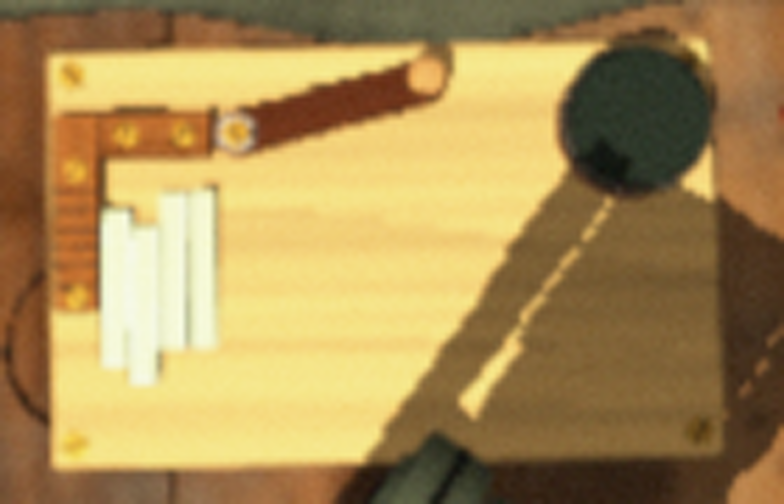

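Now the row is tight in y and all parallel, with far ends at x -18, -24, -12 and -12 mm. The tip's half-depth in y is about 6 mm. Next I push pair 3–4 to the fence, then pair 1–2, then press in y.

```bash
python3 - <<'E'
from h import *
bot.movel(P(-98,-30,40),v=.3)
bot.movel(P(-98,-30,15.5),v=.1)
push(-63,-30,5,.05)
bot.movel(P(-80,-30,15.5),v=.07); bot.movel(P(-104,-24,15.5),v=.12); bot.movel(P(-104,-10,15.5),v=.07)
push(-63,-10,5,.05)
bot.movel(P(-82,-10,15.5),v=.07)
bot.movel(P(-104,-60,15.5),v=.15)
bot.movel(P(-30,-62,15.5),v=.18)
ypress(-30,14)
bot.movel(P(-60,-75,45),v=.15)
bot.movel(P(-160,-130,80),v=.3); st()
s=look("a7.png"); prof(s)
E
```

```text
hit True
t 30.61 tcp [[-69.5 -29.7]] 14.8 F [0.5 0.2 0.4]
hit True
t 32.53 tcp [[-69.8  -9.8]] 14.7 F [-0.9 -0.2  0.4]
hit True
t 34.67 tcp [[-30.3 -46.3]] 15.6 F [ 0.4 -1.8  0.9]
t 36.02 tcp [[-159.9 -130. ]] 79.8 F [ 0.  -0.2 -0.1]
-28.9 -20.1 2.1 (np.float64(39.8), np.float64(55.6)) 590
y -5 x (np.float64(-56.8), np.float64(-0.4)); y -15 x (np.float64(-57.0), np.float64(-0.6)); y -25 x (np.float64(-57.2), np.float64(-0.3)); y -35 x (np.float64(-56.9), np.float64(-0.5)); y -45 x None; 
x -10 y (np.float64(-39.9), np.float64(-0.1)); x -20 y (np.float64(-39.8), np.float64(-0.0)); x -30 y (np.float64(-40.6), np.float64(0.1)); x -40 y (np.float64(-40.4), np.float64(0.2)); x -50 y (np.float64(-40.3), np.float64(0.3)); x -60 y None; x -70 y None;
```

View pics/a7.png

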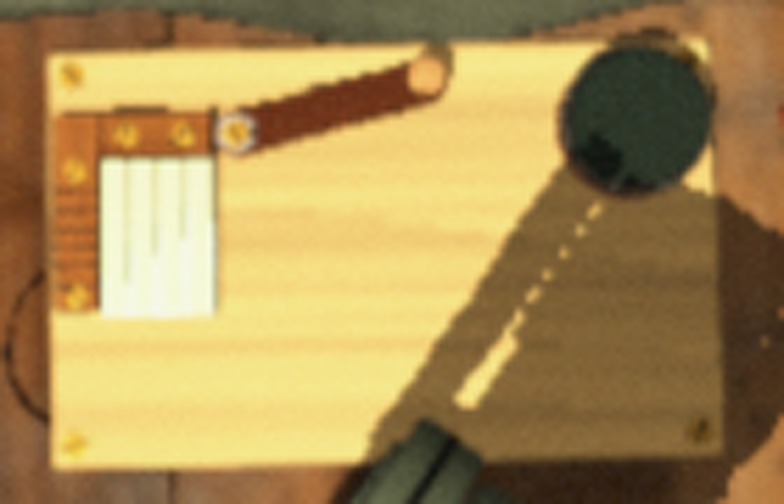

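The row is closed up in the corner at (100–215, 157–317), 40 x 56 mm, with far ends within 0.3 mm of each other and flush. The bar is still at about -0.25 rad with its knob at (427,75). Next I check the height under the knob-side approach and swing the bar.

```bash
python3 - <<'E'
from h import *
s=pickle.load(open("top0.pkl","rb"))
g=[]
for x in range(33,68,5):
    for y in range(-130,-99,5):
        u,v=proj(s,P(x,y,15))[0].round().astype(int); z=s["z_map"][v,u]
        if z>0: g.append((s["origin"]+ray(s,[[u,v]])[0]*z)[2]*1000)
print("max height",max(g),np.median(g))
assert max(g)<23, g
pv=np.array([8,-48.6])
def W(th,r=6.,cl=0.):
    k=pv+70*np.array([-np.sin(th),-np.cos(th)]); t=np.array([-np.cos(th),np.sin(th)])
    return k-(r+cl)*t-np.array([-13*np.cos(th),6*np.sin(th)])
Z=29
a=W(-.25,cl=5)
bot.goto(P(-60,-150,90),O) if False else None
bot.movel(P(*a,90),v=.35); st()
print("down hit",bot.movel(P(*a,Z),v=.12,threshold=15)); st()
for th in np.linspace(-.25,1.4,9)[1:]: bot.movel(P(*W(th),Z),v=.1)
st()
bot.sleep(.15)
h=bot.movel(P(-62,-55,Z),v=.03,threshold=4); print(h); st()
bot.movel(P(-64,-72,Z),v=.06)
bot.movel(P(-160,-140,90),v=.25); st()
s=look("a8.png"); prof(s); pickle.dump(s,open("last.pkl","wb"))
E
```

```text
max height 47.36798436140466 18.665783619071895Traceback (most recent call last):
  File "<stdin>", line 9, in <module>
AssertionError: [np.float64(14.275734294387664), np.float64(11.545718899836132), np.float64(12.34169958055964), np.float64(47.36798436140466), np.float64(23.988402842432755), np.float64(10.938940446378108), np.float64(11.534379854988952), np.float64(12.646777143097697), np.float64(11.686285939682017), np.float64(11.433497664238402), np.float64(10.413745521083984), np.float64(11.06020612025993), np.float64(7.597746188954924), np.float64(11.428702247197165), np.float64(14.757646813223445), np.float64(16.550247364888193), np.float64(15.084849040052916), np.float64(14.349692284477467), np.float64(10.300105741899767), np.float64(13.011426239170953), np.float64(18.01649855476839), np.float64(16.633533390575828), np.float64(18.833604709273978), np.float64(18.804481681209296), np.float64(18.68920289235887), np.float64(19.002221105568818), np.float64(21.799296258904754), np.float64(16.802765660125395), np.float64(22.03476956564987), np.float64(18.902125602208166), np.float64(19.107972255038685), np.float64(21.69905802653005), np.float64(20.587659630077138), np.float64(23.418990525541638), np.float64(23.18709122595475), np.float64(17.41746470774064), np.float64(19.67594937539918), np.float64(17.383323621726788), np.float64(19.98714344025665), np.float64(20.220637029342402), np.float64(18.665783619071895), np.float64(22.632646914669373), np.float64(17.761661975629007), np.float64(20.330804287199022), np.float64(19.286219069592935), np.float64(22.178510005428475), np.float64(19.659724869570905), np.float64(19.771574014103233), np.float64(21.64356009747115)]
```

The 47 mm reading is the knob itself and the towel is about 20 mm high. I'll use Z = 32 mm (the knob reaches 46 mm) and go.

```bash
python3 - <<'E'
from h import *
pv=np.array([8,-48.6])
def W(th,r=6.,cl=0.):
    k=pv+70*np.array([-np.sin(th),-np.cos(th)]); t=np.array([-np.cos(th),np.sin(th)])
    return k-(r+cl)*t-np.array([-13*np.cos(th),6*np.sin(th)])
Z=32
a=W(-.25,cl=5)
bot.movel(P(*a,90),v=.35)
print("down hit",bot.movel(P(*a,Z),v=.1,threshold=15)); st()
for th in np.linspace(-.25,1.4,9)[1:]: bot.movel(P(*W(th),Z),v=.1)
st()
bot.sleep(.15)
h=bot.movel(P(-62,-55,Z),v=.03,threshold=4); print(h); st()
bot.movel(P(-63,-74,Z),v=.06)
bot.movel(P(-160,-140,90),v=.25); st()
s=look("a8.png"); prof(s); pickle.dump(s,open("last.pkl","wb"))
E
```

```text
down hit False
t 37.55 tcp [[  48.8 -112.5]] 32.2 F [-0.3 -0.   0.8]
t 40.02 tcp [[-58.7 -72.2]] 31.7 F [ 0.3  1.1 -0.1]
True
t 40.52 tcp [[-58.8 -67.5]] 32.0 F [ 0.5 -3.4  0.9]
t 41.48 tcp [[-159.8 -139.7]] 89.8 F [-1.4  0.5 -0.1]
-28.9 -20.1 2.1 (np.float64(39.8), np.float64(55.6)) 590
y -5 x (np.float64(-56.8), np.float64(-0.4)); y -15 x (np.float64(-57.0), np.float64(-0.6)); y -25 x (np.float64(-57.2), np.float64(-0.8)); y -35 x (np.float64(-56.4), np.float64(-0.5)); y -45 x None; 
x -10 y (np.float64(-39.4), np.float64(-0.1)); x -20 y (np.float64(-39.7), np.float64(-0.0)); x -30 y (np.float64(-40.6), np.float64(0.1)); x -40 y (np.float64(-40.4), np.float64(0.2)); x -50 y (np.float64(-40.3), np.float64(0.3)); x -60 y None; x -70 y None;
```

View pics/a8.png

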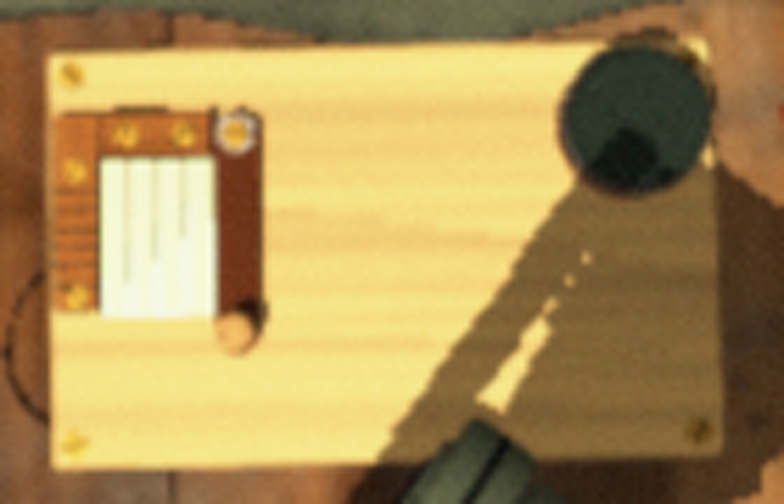

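```bash
python3 - <<'E'
from h import *
s=pickle.load(open("last.pkl","rb"))
big=cv2.resize(s["image"],None,fx=4,fy=4,interpolation=cv2.INTER_CUBIC); hsv=cv2.cvtColor(big,cv2.COLOR_RGB2HSV).astype(int)
v,u=np.nonzero((hsv[...,0]>8)&(hsv[...,0]<21)&(hsv[...,1]>90)&(hsv[...,2]>170)); uv=np.c_[(u+.5)/4-.5,(v+.5)/4-.5]
Q=tocorner(J,onplane(s,uv,.046)); k=(np.hypot(Q[:,0]+62,Q[:,1]+48.6)<11); q=Q[k]; c=q.mean(0)
d=c-np.array([8,-48.6]); print("knob",c,"n",k.sum(),"extent",np.ptp(q,axis=0),"dist",np.hypot(*d),"angle",np.arctan2(-d[0],-d[1]))
# bar (dark brown, z=23mm): edges along x
v,u=np.nonzero((hsv[...,0]<16)&(hsv[...,1]>150)&(hsv[...,2]<150)); Q=tocorner(J,onplane(s,np.c_[(u+.5)/4-.5,(v+.5)/4-.5],.023))
for x in(-10,-20,-30,-40,-48):
    q=Q[(abs(Q[:,0]-x)<2)&(Q[:,1]<-30)&(Q[:,1]>-70)]; print(x,np.percentile(q[:,1],[2,50,98]).round(1))
E
```

```text
knob [-62.7280884  -48.53610671] n 746 extent [14.97933326 17.7348    ] dist 70.7281172635674 angle 1.571699691676673
-10 [-56.4 -49.4 -42.5]
-20 [-56.2 -49.3 -42.3]
-30 [-56.5 -49.6 -42.7]
-40 [-55.9 -49.4 -42.5]
-48 [-55.7 -49.3 -42.4]
```

```bash
python3 - <<'E'
from h import *
a=pickle.load(open("top0.pkl","rb"))["image"].astype(int); b=pickle.load(open("last.pkl","rb"))["image"].astype(int)
for n,(x0,x1,y0,y1) in dict(pencil=(385,460,208,226),roll=(205,262,92,147),tape=(298,340,98,136),jarleft=(346,352,203,228)).items(): print(n,np.abs(a-b)[y0:y1,x0:x1].mean().round(1))
bot.hand_in(); st()
E
```

```text
pencil 3.4
roll 3.8
tape 3.7
jarleft 3.9
the job is handed in; nothing more can be done
the job is handed in; nothing more can be done
```

The job is handed in. The four blanks sit in the jig's corner with the swing bar closed behind them, and everything was slid with closed fingers. The arm had used 41.5 s of the 61 s at the last reading before hand-in.

**What went wrong:** midway, a short, fast, diagonal back-off (an x push followed by a sideways move) dragged across the blanks' near ends. It rotated three of them past the tip of the end stop. I re-swept with slower strokes and straight retreats, which put them right before the bar was touched.

**Last checks, from the top camera:**
- **Row:** it measures about 40 x 56 mm. The far ends agree within about 0.4 mm and lie about 0.5 mm from the nominal fence plane, which is within the camera's accuracy. The row's front face is on the end stop within about 0.3 mm.
- **Bar:** it lies at about 1.57 rad. The closing push stopped on a 4 N force change, which I take as the bar meeting the row. In the picture the bar touches the row's back edge.
- **Disagreement:** the colour mask put the bar's near face at about -42.4 mm instead of -40.6 mm. The mask found the bar only 14 mm wide instead of 16 mm, so I take this as lost edge pixels, not a real gap.
- **Other things:** the pencil, tape roll, tape measure and the checked edge of the jar look unchanged between the first and last pictures. At the last picture the arm stood clear of everything.

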